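# Staple the packing list and ease the stapler arm back up

### The arm

A 7-joint arm with a two-finger parallel gripper is mounted at the origin on the work surface. World frame = base frame: x ahead of the robot, y to its left, z up, the work surface at z = 0. Lengths are in mm, angles in degrees, forces in N, time in s.
With the tool pointing down it reaches from about 375 to 925 mm from the base axis. Payload 3.1 kg.
Tool frame: the origin (TCP) lies midway between the tips of the shut fingers; the grasp point (between the pads) lies 19 mm behind it (ctrl.tcp_to_grasp is the distance from the TCP to the grasp point, in mm); z points along the fingers, y is the line along which they close (so a half turn about z gives the same grasp; the last joint's range is limited). The gripper opens to 85 mm and grips with 20 to 120 N. Pads are 22 mm wide; open, the fingers measure 114 mm over their backs; the gripper's body (76 mm by 85 mm) begins 54 mm behind the grasp point. The pads swing forward as they close: fully open they stand 13 mm farther back than shut.
Start: joints at [-70.462, 21.939, 2.515, 91.553, -1.026, 66.532, -2.859], TCP at [276.134, 588.433, 231.269] pointing down, gripper open.
Joint ranges: [-149.38, 149.38], [-23.57, 123.04], [-84.95, 90], [0, 143.3], [-89.99, 269.99], [3.08, 112.72], [-163.45, 163.45]. Speed limits (degrees/s): [159.86, 159.86, 180, 180, 180, 180, 180].

### API

Orientations are given as a 3x3 rotation matrix whose columns are the frame's x, y, z axes.
In Python, from bench import ctrl gives the robot as it stands.
- The arm moves only by the tool apply_moves, never from a script. Its argument "rows" is one flat list of numbers, 7 for each row, row after row: the shift along the tool's x, y, z in cm, then the turn, a rotation vector about the tool's x, y, z in degrees, then the opening, from 0 (shut) to 1 (fully open). A call has 1 to 8 rows; each row shifts and turns the commanded pose from where the row before left it, along the tool's axes as they then stand; what a row does not reach is not made up. A row lasts 1/8 s, in which the tool goes at most 62.5 mm and 10.7 degrees, less where a joint would pass 70% of its speed; a pose out of reach is approached as far as the arm can. A call with a gripper value outside its range is refused whole. The fingers move at their own pace and stop on an object; "squeeze" is the grip in N (left out, the last holds). Time passes only in rows, so rows that do not move let the fingers close. It gives the time, the measured TCP pose, the force, the opening and the grip force at its end, in the units of the state.
- ctrl.observe(): the state, without advancing time (a new reading comes with each control period).
- ctrl.grab_frame(name): name is "scene" or "top" or "wrist"; returns the picture (480x640x3 uint8, red, green, blue); there is no depth.
- ctrl.camera_params(name): a dict with "mtx" (3x3 intrinsics, pixels), "position" and "attitude" of the camera in the world. Camera axes: x right, y down, z forward; pixel columns grow to the right and rows downward; lengths in mm; the calibration is good to about 2 mm. A picture is of the moment at which its call begins: read the wrist's pose just before it. camera_params takes no time and is no camera call; for the wrist camera it gives the pose at the moment of the call.
- ctrl.job_done(): hands the job in; it is judged then, once.
The state is a dict: "time_s": time; "q": joint angles; "qvel": joint speeds; "joint_efforts": joint torques, N m; "position": TCP position; "tool_rot": TCP orientation; "ft_force": force on the tool from outside, world axes, zero at the start; "moment": the same for the moment, N m; "width": opening from 0.0 (shut) to 1.0 (fully open); "finger_force": force on a finger pad.
Only numpy, scipy, OpenCV 4.12 (cv2) and the standard library are available. Lean on these libraries where they do the work, as an engineer would, in place of code of your own. Each camera call takes 0.05 s, during which the arm holds its last target. There are 200 camera calls.

### The job

The packing list for the next carton is already in the mouth of the red heavy-duty stapler. Press the red arm all the way down until it stops, then stay on it and let it rise slowly all the way back up, never letting it snap up, and move clear. Leave the blue stapler and the green glass tumbler alone.

Things in the scene. Friction and masses are not known exactly. Their poses are not given: they have to be found in the camera images.
- red_pad (a point): top centre of the black rubber press pad (47 x 42 mm) at the front of the red arm of a grey stapler fixed to the table, paper in its mouth; 181 mm above the table when up. x axis: level, from pad to hinge (187 mm behind, 86 mm lower). Pressed home it goes 59 mm down and 17 mm forward (-x). A spring resists with 2 N at first, 9 N at the bottom, then a hard stop; let go, the arm flies up
- red_arm (a joint): angle of the red stapler arm: 0 fully up (rest), growing as it is pressed, 0.30 rad fully down at the hard stop; its spring always drives it back to 0
- blue_pad (a point): the same point on the blue arm of a second stapler of the same make and size, with an empty mouth; to be left alone
- glass_mid (a point): centre, half-way up, of a green glass tumbler, 66 mm across and 100 mm tall, standing upright and loose on the table between the staplers; to be left alone

How it is judged:
By the outcome, as a careful person would: the job done as asked, in the order asked, and still so for the second after the job is handed in, with the robot touching nothing.
It also fails if it takes over 35 s, if anything falls off the work surface, if the arm or the gripper's body presses on something with over 40 N, if the wrist force passes 120 N, or if a joint passes its speed limit or range.

## Working session

There is one attempt and no reset: what is moved stays moved. The work goes in short steps, Python scripts to look and compute and a tool call to move; the robot and the scene stay as the last step left them, time stands still between calls to the robot, and variables do not carry over. Pictures are saved under pics/ and viewed, at most 10 in all, crops included, and the job is handed in when it is done.

Besides the shell and the picture viewer there is one more tool, called after "Call:" in YAML: its name, and indented under it one key for each argument. apply_moves: Moves the arm, as the interface text tells. Its arguments: {"type":"object","properties":{"rows":{"type":"array"},"squeeze":{"type":"number"}},"required":["rows"]}

```bash
mkdir -p pics; python3 - <<'E'
from bench import ctrl
import cv2,numpy as np
np.set_printoptions(precision=2,suppress=True)
for n in("scene","top"):
    cv2.imwrite(f"pics/{n}0.png",ctrl.grab_frame(n)[:,:,::-1])
    p=ctrl.camera_params(n);print(n,p)
s=ctrl.observe();print(s)
E
```

```text
scene {'mtx': array([[493.13,   0.  , 322.52],
       [  0.  , 493.13, 242.63],
       [  0.  ,   0.  ,   1.  ]]), 'position': array([1013.02, -757.61,  768.21]), 'attitude': array([[ 0.89,  0.28, -0.36],
       [ 0.45, -0.52,  0.72],
       [ 0.02, -0.81, -0.59]])}
top {'mtx': array([[537.08,   0.  , 323.63],
       [  0.  , 537.08, 242.87],
       [  0.  ,   0.  ,   1.  ]]), 'position': array([ 516.22,  -31.28, 1090.86]), 'attitude': array([[ 0.01, -0.99,  0.11],
       [-1.  , -0.  ,  0.03],
       [-0.03, -0.11, -0.99]])}
{'time_s': 0.1, 'q': array([-70.46,  21.99,   2.51,  91.64,  -1.02,  66.53,  -2.86]), 'qvel': array([ 0.09,  0.  ,  0.01, -0.21, -0.02, -0.09,  0.04]), 'joint_efforts': array([  0.  , -43.47,   1.03, -25.05,   0.01,   0.01,   0.  ]), 'position': array([275.79, 587.62, 230.  ]), 'tool_rot': array([[-0.91,  0.42, -0.  ],
       [ 0.42,  0.91, -0.  ],
       [-0.  , -0.  , -1.  ]]), 'ft_force': array([-0.12,  0.83,  0.19]), 'moment': array([-0.03, -0.02, -0.  ]), 'finger_force': 0.0, 'width': 1.0008629083433314}
```

View pics/scene0.png

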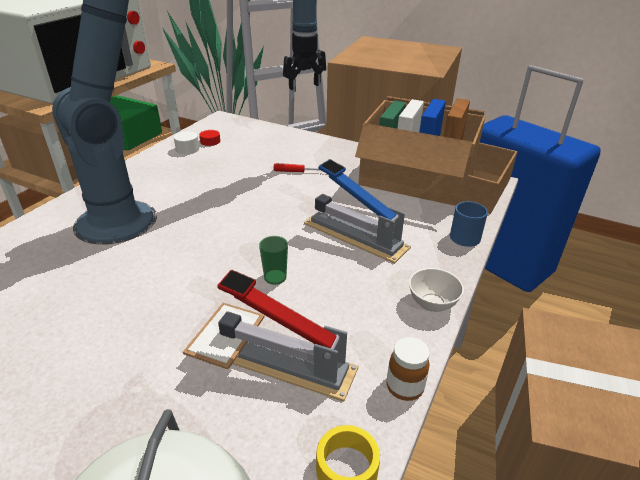

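View pics/top0.png

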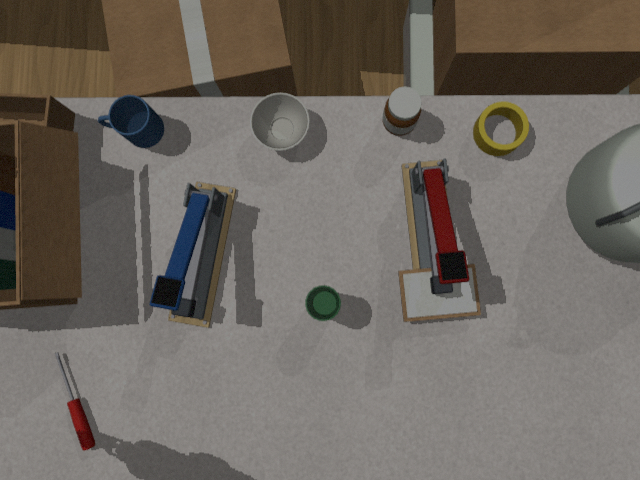

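The top view shows the red pad near (453,266) and its hinge near (432,168). The scene view shows the pad near (237,282), and the glass and blue stapler are well apart from it. I'll enlarge both pad views for exact pixels.

```bash
python3 - <<'E'
import cv2,numpy as np
a=cv2.imread("pics/top0.png")[150:290,390:490];b=cv2.imread("pics/scene0.png")[262:362,210:360]
a=cv2.resize(a,None,fx=4,fy=4,interpolation=2);b=cv2.resize(b,None,fx=2.6,fy=2.6,interpolation=2)
c=np.zeros((600,800,3),np.uint8);c[:560,:400]=a;c[:260,405:795]=b;cv2.imwrite("pics/crop.png",c)
E
```

```text
(no output)
```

View pics/crop.png

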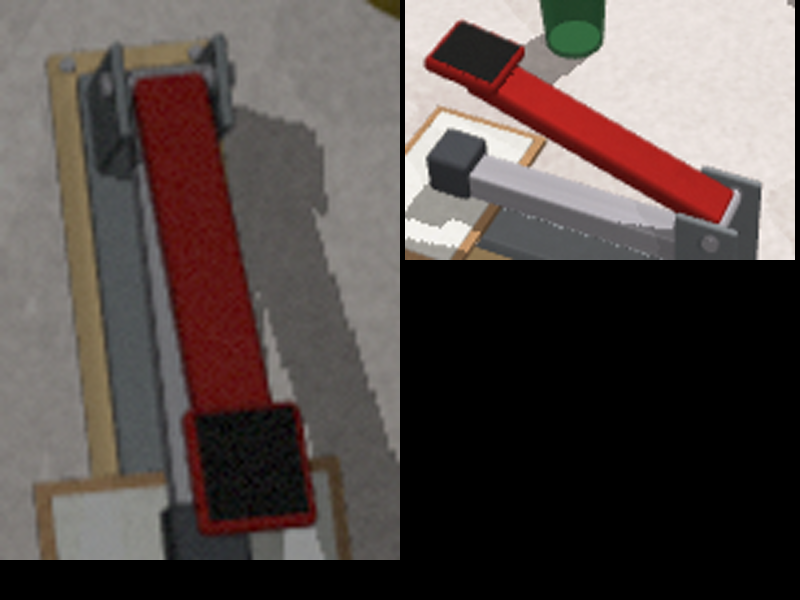

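```bash
cat >h.py <<'E'
import numpy as np
from bench import ctrl
np.set_printoptions(precision=2,suppress=True)
def ray(n,u,v):
    p=ctrl.camera_params(n);d=p["attitude"]@np.linalg.solve(p["mtx"],[u,v,1]);return np.array(p["position"]),d/np.linalg.norm(d)
def atz(n,u,v,z):
    c,d=ray(n,u,v);return c+d*(z-c[2])/d[2]
E
python3 - <<'E'
from h import *
print("pad top/scene",atz("top",452.75,265.75,181),atz("scene",236.9,282.8,181))
(c1,d1),(c2,d2)=ray("top",452.75,265.75),ray("scene",236.9,282.8)
t=np.linalg.lstsq(np.c_[d1,-d2],c2-c1,rcond=None)[0];print("tri",c1+d1*t[0],c2+d2*t[1])
e=atz("top",402.5,165.5,10)-atz("top",413.75,268.75,10);print("base dir",e,np.degrees(np.arctan2(e[1],e[0])))
# red arm edges: far end centre near hinge (z~110?), arm front centre
for z in(95,110,125):
    h=atz("top",433,169,z);p=atz("top",452.75,265.75,181);e=h-p;print(z,h,np.degrees(np.arctan2(e[1],e[0])),np.hypot(*e[:2]))
# pad side edges
for a,b in(((185,412),(200,530)),((300,405),(314,522))):
    f=lambda q,z:atz("top",390+q[0]/4,150+q[1]/4,z)
    e=f(a,177)-f(b,185);print(np.degrees(np.arctan2(e[1],e[0])))
print("glass",atz("top",323,303,100),"bluepad",atz("top",167,292,181))
E
```

```text
pad top/scene [ 578.42 -220.55  181.  ] [ 576.39 -220.76  181.  ]
tri [ 578.38 -220.41  181.64] [ 576.95 -221.45  181.76]
base dir [211.62  20.44   0.  ] 5.516899000795637
95 [ 766.6  -205.09   95.  ] 4.694556980308061 188.8061713683164
110 [ 762.82 -202.48  110.  ] 5.596900532858399 185.2847729883545
125 [ 759.05 -199.86  125.  ] 6.533964224039813 181.81110358467186
4.550788573784416
3.2926086871966467
glass [514.48   0.33 100.  ] bluepad [531.5  263.72 181.  ]
```

Call:
apply_moves:
  rows: [-1,-1,-4,0,0,0,0,-3.9,-3.8,0,0,0,0,0,-3.9,-3.8,0,0,0,0,0,-3.9,-3.8,0,0,0,0,0,-3.9,-3.8,0,0,0,0,0,-3.9,-3.8,0,0,0,0,0,-3.9,-3.8,0,0,0,0,0,-3.9,-3.8,0,0,0,0,0]

```text
time_s: 1.1
position: [415.2, 216.4, 270.9]
tool_rot: [[-0.905, 0.425, -0.0], [0.425, 0.905, -0.0], [0.0, -0.0, -1.0]]
ft_force: [1.1, 0.7, 0.3]
width: -0.004
finger_force: 0.0
```

Call:
apply_moves:
  rows: [-3.9,-3.8,0,0,0,0,0,-3.9,-3.8,0,0,0,0,0,-3.9,-3.8,0,0,0,0,0,-3.9,-3.8,0,0,0,0,0,-3.9,-3.8,0,0,0,0,0,-3.9,-3.8,0,0,0,0,0,-3.9,-3.8,0,0,0,0,0,-1,-1,0,0,0,0,0]

```text
time_s: 2.1
position: [553.5, -156.7, 271.1]
tool_rot: [[-0.902, 0.431, -0.001], [0.431, 0.902, -0.003], [-0.001, -0.003, -1.0]]
ft_force: [-0.1, -1.3, -0.1]
width: 0.005
finger_force: 0.0
```

Call:
apply_moves:
  rows: [0,0,0,0,0,-10,0,0,0,0,0,0,-10,0,0,0,0,0,0,-10,0,0,0,0,0,0,0,0,0,0,0,0,0,0,0]

```text
time_s: 2.72
position: [553.8, -150.9, 271.0]
tool_rot: [[-0.997, -0.083, -0.001], [-0.083, 0.997, 0.001], [0.001, 0.001, -1.0]]
ft_force: [0.9, -0.1, 0.3]
width: -0.002
finger_force: 0.0
```

```bash
python3 - <<'E'
from h import *
s=ctrl.observe();R=s["tool_rot"];print(s["time_s"],s["position"],R,s["ft_force"],s["width"])
print("yaw x",np.degrees(np.arctan2(R[1,0],R[0,0])))
print("to 12mm above pad, cm",R.T@(np.array([577.5,-220.8,195])-s["position"])/10)
E
```

```text
2.725 [ 553.85 -150.94  271.01] [[-1.   -0.08 -0.  ]
 [-0.08  1.    0.  ]
 [ 0.    0.   -1.  ]] [ 0.92 -0.07  0.29] -0.0015257215692872474
yaw x -175.22548752160958
to 12mm above pad, cm [-1.78 -7.16  7.6 ]
```

Call:
apply_moves:
  rows: [-0.9,-3.6,0,0,0,0,0,-0.9,-3.6,0,0,0,0,0,0,0,3,0,0,0,0,0,0,3,0,0,0,0,0,0,1.6,0,0,0,0,0,0,0,0,0,0,0]

```text
time_s: 3.48
position: [577.2, -221.1, 193.9]
tool_rot: [[-0.996, -0.085, -0.003], [-0.085, 0.996, 0.001], [0.003, 0.001, -1.0]]
ft_force: [-0.5, -0.3, -0.3]
width: -0.0
finger_force: 0.0
```

```bash
python3 - <<'E'
from h import *
import cv2
s=ctrl.observe();print(s["position"],s["ft_force"])
a=ctrl.grab_frame("top")[:,:,::-1][150:290,390:490];b=ctrl.grab_frame("scene")[:,:,::-1][220:370,180:380]
a=cv2.resize(a,None,fx=4,fy=4,interpolation=2);b=cv2.resize(b,None,fx=2,fy=2,interpolation=2)
c=np.zeros((600,800,3),np.uint8);c[:560,:400]=a;c[:300,400:800]=b;cv2.imwrite("pics/near.png",c)
E
```

```text
[ 577.23 -221.07  193.9 ] [-0.49 -0.26 -0.29]
```

View pics/near.png

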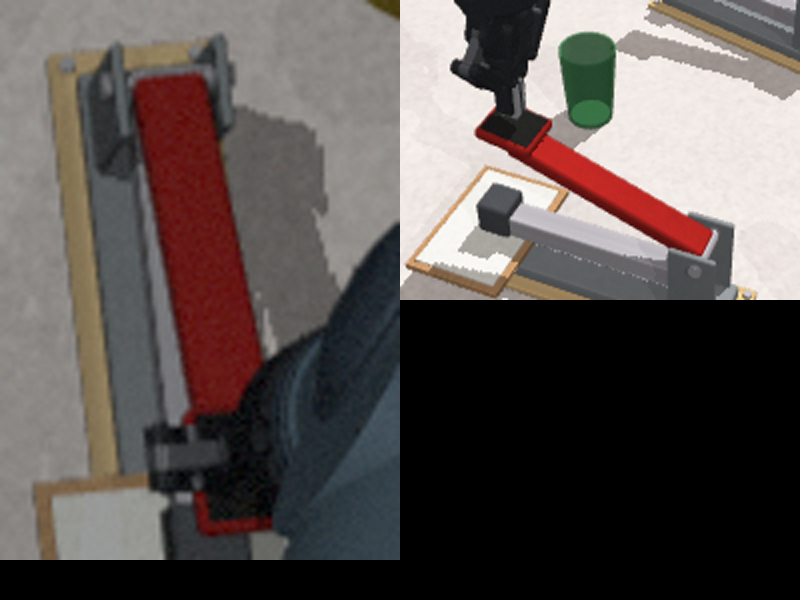

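The shut fingertips are centred over the red pad, with the glass and blue stapler clear. Next I press along the pad's arc.

Call:
apply_moves:
  rows: [0,0,0.6,0,0,0,0,0,0,0.5,0,0,0,0,0.1,0,0.4,0,0,0,0,0.2,0,0.5,0,0,0,0,0.2,0,0.5,0,0,0,0,0.2,0,0.5,0,0,0,0,0.2,0,0.5,0,0,0,0,0,0,0,0,0,0,0]

```text
time_s: 4.58
position: [569.6, -222.7, 160.3]
tool_rot: [[-0.996, -0.085, 0.001], [-0.085, 0.996, -0.0], [-0.001, -0.0, -1.0]]
ft_force: [-0.5, 1.6, 5.3]
width: -0.0
finger_force: 2.2
```

Call:
apply_moves:
  rows: [0.2,0,0.5,0,0,0,0,0.15,0,0.5,0,0,0,0,0.15,0,0.5,0,0,0,0,0.15,0,0.5,0,0,0,0,0.1,0,0.5,0,0,0,0,0.1,0,0.5,0,0,0,0,0.1,0,0.4,0,0,0,0,0,0,0,0,0,0,0]

```text
time_s: 5.58
position: [561.6, -223.5, 127.5]
tool_rot: [[-0.996, -0.085, 0.004], [-0.085, 0.996, -0.0], [-0.004, -0.001, -1.0]]
ft_force: [0.7, 2.0, 7.7]
width: -0.0
finger_force: 4.1
```

Call:
apply_moves:
  rows: [0.05,0,0.3,0,0,0,0,0.05,0,0.3,0,0,0,0,0,0,0,0,0,0,0]

```text
time_s: 5.95
position: [560.8, -223.6, 121.9]
tool_rot: [[-0.996, -0.085, 0.004], [-0.085, 0.996, -0.0], [-0.004, -0.001, -1.0]]
ft_force: [0.9, 2.5, 9.7]
width: -0.003
finger_force: 4.4
```

Call:
apply_moves:
  rows: [0,0,0.2,0,0,0,0,0,0,0,0,0,0,0]

```text
time_s: 6.2
position: [560.8, -223.7, 121.2]
tool_rot: [[-0.996, -0.085, 0.004], [-0.085, 0.996, 0.001], [-0.004, 0.0, -1.0]]
ft_force: [-0.5, 2.5, 14.9]
width: -0.002
finger_force: 7.7
```

Call:
apply_moves:
  rows: [0,0,0.3,0,0,0,0,0,0,0,0,0,0,0,0,0,0,0,0,0,0]

```text
time_s: 6.58
position: [560.8, -223.7, 120.4]
tool_rot: [[-0.996, -0.085, 0.004], [-0.085, 0.996, 0.002], [-0.004, 0.002, -1.0]]
ft_force: [-5.6, 5.8, 26.1]
width: -0.001
finger_force: 13.2
```

```bash
python3 - <<'E'
from h import *
import cv2
b=ctrl.grab_frame("scene")[:,:,::-1][220:400,160:380]
cv2.imwrite("pics/down.png",cv2.resize(b,None,fx=3,fy=3,interpolation=2))
E
```

```text
(no output)
```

View pics/down.png

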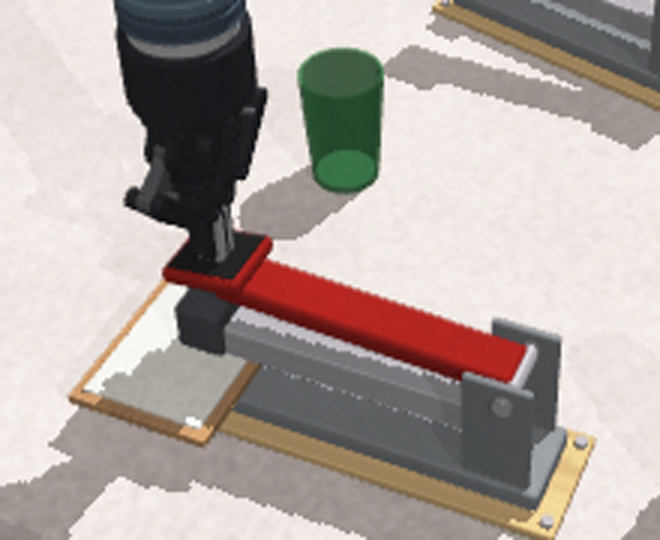

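The arm is on its hard stop: the force went from 9.7 to 26 N with only 1.5 mm of travel, and the pad is down over the jaw. Now the slow rise, staying in contact along the arc.

Call:
apply_moves:
  rows: [0,0,-0.2,0,0,0,0,0,0,-0.2,0,0,0,0,-0.03,0,-0.2,0,0,0,0,-0.03,0,-0.2,0,0,0,0,-0.03,0,-0.2,0,0,0,0,-0.03,0,-0.2,0,0,0,0,-0.03,0,-0.2,0,0,0,0,-0.03,0,-0.2,0,0,0,0]

```text
time_s: 7.62
position: [562.5, -223.4, 132.8]
tool_rot: [[-0.996, -0.085, 0.004], [-0.085, 0.996, -0.0], [-0.004, -0.001, -1.0]]
ft_force: [2.0, 1.1, 8.3]
width: -0.0
finger_force: 3.8
```

Call:
apply_moves:
  rows: [-0.04,0,-0.2,0,0,0,0,-0.04,0,-0.2,0,0,0,0,-0.04,0,-0.2,0,0,0,0,-0.05,0,-0.2,0,0,0,0,-0.05,0,-0.2,0,0,0,0,-0.05,0,-0.2,0,0,0,0,-0.05,0,-0.2,0,0,0,0,-0.05,0,-0.2,0,0,0,0]

```text
time_s: 8.62
position: [566.1, -223.0, 148.2]
tool_rot: [[-0.996, -0.085, 0.004], [-0.085, 0.996, -0.001], [-0.004, -0.001, -1.0]]
ft_force: [1.9, 0.6, 5.7]
width: -0.001
finger_force: 2.6
```

Call:
apply_moves:
  rows: [-0.06,0,-0.2,0,0,0,0,-0.06,0,-0.2,0,0,0,0,-0.06,0,-0.2,0,0,0,0,-0.07,0,-0.2,0,0,0,0,-0.07,0,-0.2,0,0,0,0,-0.07,0,-0.2,0,0,0,0,-0.07,0,-0.2,0,0,0,0,-0.07,0,-0.2,0,0,0,0]

```text
time_s: 9.62
position: [569.2, -222.8, 163.2]
tool_rot: [[-0.996, -0.085, -0.0], [-0.085, 0.996, -0.0], [0.0, -0.0, -1.0]]
ft_force: [2.8, -0.7, 2.3]
width: 0.003
finger_force: 1.7
```

Call:
apply_moves:
  rows: [-0.08,0,-0.2,0,0,0,0,-0.08,0,-0.2,0,0,0,0,-0.08,0,-0.2,0,0,0,0,-0.08,0,-0.2,0,0,0,0,-0.08,0,-0.15,0,0,0,0,-0.08,0,-0.15,0,0,0,0,-0.07,0,-0.15,0,0,0,0,-0.06,0,-0.15,0,0,0,0]

```text
time_s: 10.62
position: [574.5, -222.3, 177.0]
tool_rot: [[-0.996, -0.084, -0.002], [-0.084, 0.996, 0.0], [0.002, 0.001, -1.0]]
ft_force: [-0.6, -0.5, 3.4]
width: -0.002
finger_force: 1.5
```

Call:
apply_moves:
  rows: [-0.04,0,-0.1,0,0,0,0,-0.04,0,-0.1,0,0,0,0,-0.04,0,-0.1,0,0,0,0,-0.04,0,-0.1,0,0,0,0,-0.04,0,-0.1,0,0,0,0,-0.04,0,-0.1,0,0,0,0]

```text
time_s: 11.38
position: [578.2, -221.5, 182.8]
tool_rot: [[-0.996, -0.085, 0.0], [-0.085, 0.996, 0.0], [-0.0, 0.0, -1.0]]
ft_force: [0.2, -0.1, -1.1]
width: -0.005
finger_force: 0.0
```

Contact was lost at rest height. I creep up a little more, then retreat upward.

Call:
apply_moves:
  rows: [0,0,-0.1,0,0,0,0,0,0,-0.1,0,0,0,0,0,0,-0.2,0,0,0,0,0,0,-1,0,0,0,0,0,0,-3,0,0,0,0,0,0,-4,0,0,0,0,0,0,-3,0,0,0,0,0,0,0,0,0,0,0]

```text
time_s: 12.38
position: [579.8, -223.3, 301.5]
tool_rot: [[-0.996, -0.084, 0.008], [-0.084, 0.996, -0.002], [-0.007, -0.002, -1.0]]
ft_force: [-0.1, 0.9, -0.4]
width: 0.002
finger_force: 0.0
```

```bash
python3 - <<'E'
from h import *
import cv2
cv2.imwrite("pics/end.png",ctrl.grab_frame("scene")[:,:,::-1]);print(ctrl.observe()["ft_force"])
E
```

```text
[ 0.72 -0.71 -0.35]
```

View pics/end.png

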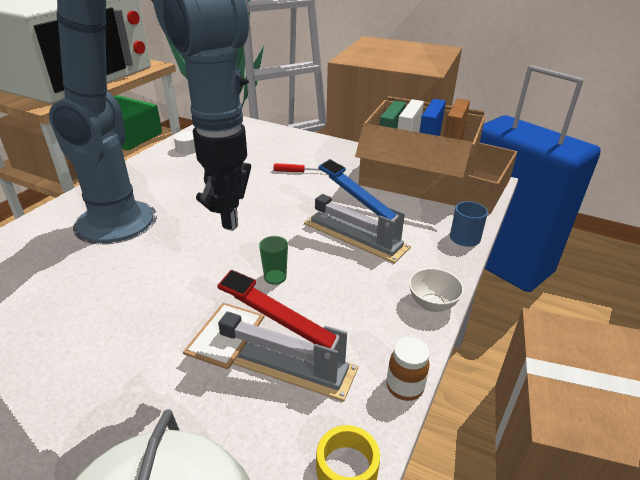

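The red pad is back at (237,282), as at the start. The glass (273,260) and blue stapler are unmoved, and the gripper is clear.

```bash
python3 -c "
from bench import ctrl
print(ctrl.job_done())"
```

```text
the job is handed in; nothing more can be done
None
```

I pressed the red stapler down to its hard stop (26 N at the wrist), let it rise slowly under contact to its rest height, and moved the gripper clear; the blue stapler and glass were left alone, and I handed the job in at about 12.4 s.

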